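# Index the sanding turntable to its next station

### The arm

A 6-joint arm with a two-finger parallel gripper is mounted at the origin on the work surface. World frame = base frame: x ahead of the robot, y to its left, z up, the work surface at z = 0. Lengths are in mm, angles in rad, forces in N, time in s.
With the tool pointing down it reaches from about 350 to 775 mm from the base axis. Payload 7.3 kg.
Tool frame: the origin (TCP) lies midway between the tips of the shut fingers; the grasp point (between the pads) lies 19 mm behind it; x points along the fingers, y is the direction in which the jaws open and shut, and the axes are right-handed (so a half turn about x gives the same grasp; the last joint's range is limited). The gripper opens to 92 mm and grips with 3 to 60 N. Pads are 19 mm wide; open, the fingers measure 130 mm over their backs; the gripper's body (75 mm by 190 mm) begins 47 mm behind the grasp point.
Start: joints at [-1.422, 0.342, 1.524, -0, 1.275, -0.146], TCP at [152.56, -502.365, 226.741] pointing down, gripper open.
Joint ranges: [-2.53, 2.53], [-0.77, 2.02], [0.04, 2.7], [-1, 4.14], [0.28, 2.66], [-3.11, 3.11]. Speed limits (rad/s): [2.57, 2.57, 3.14, 3.14, 3.14, 3.14].

### API

Orientations are given as [roll, pitch, yaw] about the fixed x, y, z axes, in that order (R = Rz(yaw) Ry(pitch) Rx(roll)).
In Python, from plant import get_obs, capture, close_job gives the robot as it stands. The module is installed in compiled form; this text tells all that it offers.
- The arm moves only by the tool send_rows, never from a script. Its argument "moves" is a list of rows, each a list of 4 numbers: the shift along the tool's x, y, z in mm, then the turn about the tool's x in degrees. In form: [[tx, ty, tz, yaw], ...]. A call has 1 to 8 rows; each row shifts and turns the commanded pose from where the row before left it, along the tool's axes as they then stand; what a row does not reach is not made up. A row lasts 1/8 s, in which the tool goes at most 62.5 mm and 10.7 degrees, less where a joint would pass 70% of its speed; a pose out of reach is approached as far as the arm can. A call with a gripper value outside its range is refused whole. "hand" is the opening, from 0 (shut) to 1 (fully open), set as the call begins (left out, the last holds). The fingers move at their own pace and stop on an object; the grip force is fixed at half the most. Time passes only in rows, so rows that do not move let the fingers close. It gives the time, the measured TCP pose, the force and the opening at its end, in the units of the state.
- get_obs(): the state, without advancing time (a new reading comes with each control period).
- capture(name): name is "side" or "top"; returns a dict with "image" (420x560x3 uint8, red, green, blue), "K" (3x3 intrinsics, pixels), "position" and "attitude" of the camera in the world. Camera axes: x right, y down, z forward; pixel columns grow to the right and rows downward; lengths in mm; the calibration is good to about 2 mm. A picture is of the moment at which its call begins. There is no depth.
- close_job(): hands the job in, once; it reports no verdict.
The state is a dict: "time": time; "joint_positions": joint angles; "dq": joint speeds; "tau": joint torques, N m; "tool_pos": TCP position; "tcp_rot": TCP orientation; "contact_force": force on the tool from outside, world axes, zero at the start; "moment": the same for the moment, N m; "grip_width": finger opening in mm.
Only numpy, scipy, OpenCV 4.12 (cv2) and the standard library are available. Lean on these libraries where they do the work, as an engineer would, in place of code of your own. Each camera call takes 0.05 s, during which the arm holds its last target. There are 200 camera calls.

### The job

Turn the white shell on the indexing turntable to its next station: pull up the red plunger knob, swing the disc anticlockwise (seen from above) off its present hole, and bring it round until the pin snaps fully home in the very next hole, not the one after. Find the hole by feel and ease off as soon as the pin drops in - never force the pin sideways against a hole - then let go of the knob and leave the other things on the bench where they are.

Things in the scene. Friction and masses are not known exactly. Their poses are not given: they have to be found in the camera images.
- turntable: The fixed blue base of the indexing turntable, 244 mm across with four bolted feet reaching 146 mm from the axis. Its origin lies on the disc's vertical turning axis, at the bench top. It stands fast on the bench, at any place and yaw.
- knob_mid (a point): Grip point on the axis of the red plunger knob: a plain round upright knob, 31 mm across, 57 to 78 mm above the bench when the pin is home; this point is then at 69 mm. Below it a steel sleeve, 21 mm across, stands on the disc. It moves with the disc on a circle of 105 mm radius about the turntable's axis, the pin right below it, and rises with the plunger.
- disc (a joint): Angle (rad) of the aluminium disc, 260 mm across, top 40 mm above the bench: 0 at the present hole, growing anticlockwise from above, stops at -0.12 and 1.75. It turns stiffly (2 N at the knob) and stays where left. The white shell (150 x 80 mm), screwed to its middle, stands up to 76 mm above the bench and reaches at most 29 mm from the axis towards the knob.
- plunger (a joint): Lift (m) of knob and pin: 0 fully home in a hole, 0.009 with the nose resting on the plate between holes, 0.014 at the upper stop. Its spring pulls down with 6 N at 0, 0.3 N more per mm. The pin is 10 mm thick with a round nose, holes 11.5 mm wide: let down between holes it rides on the plate, drops in by itself at a hole if the knob is free to sink, and then blocks the disc both ways.
- index_plate: The steel plate with the station holes, hidden between base and disc, 12 to 24 mm above the bench; origin that of the base. The holes cannot be seen or measured: they are in a segment set to suit each shell. Anticlockwise from the present hole (disc 0) the next lies somewhere from disc 0.63 to 1.08 rad, and the one after it 0.59 rad further. A side load over 25 N spoils pin and hole.
- filler_tin: Bystander: round tin of filler with a yellow cap, 76 mm across, 62 mm tall, origin under its centre.
- sanding_block: Bystander: cork sanding block, 105 x 62 x 33 mm, origin under its centre.
- rim_casting: Bystander: thin white oval rim casting, 136 x 76 x 18 mm, origin under its centre.
- grey_model: Bystander: grey model of an appliance with a handle, about 75 x 215 mm and 120 mm tall, origin under the middle of its 110 mm wide main block; handle to its +y.

How it is judged:
By the outcome, as a careful person would: the job done as asked, in the order asked, and still so for the second after the job is handed in, with the robot touching nothing.
It also fails if it takes over 54 s, if anything falls off the work surface, if the arm or the gripper's body presses on something with over 40 N, if the wrist force passes 120 N, or if a joint passes its speed limit or range.

## Working session

There is one attempt and no reset: what is moved stays moved. The work goes in short steps, Python scripts to look and compute and a tool call to move; the robot and the scene stay as the last step left them, time stands still between calls to the robot, and variables do not carry over. Pictures are saved under pics/ and viewed, about 8 in all and at most 12, crops included, and the job is handed in when it is done.

Besides the shell and the picture viewer there is one more tool, called after ">>>" in YAML: its name, and indented under it one key for each argument. send_rows: Moves the arm, as the interface text tells. Its arguments: {"type":"object","properties":{"moves":{"type":"array","items":{"type":"array","items":{"type":"number"}}},"hand":{"type":"number"}},"required":["moves"]}

```bash
mkdir -p pics; cat > h.py <<'E'
import numpy as np, cv2
from plant import get_obs, capture
from scipy.spatial.transform import Rotation as R
def rot(a):
    a=np.array(a,float)
    return a if a.shape==(3,3) else (R.from_quat(a) if a.size==4 else R.from_euler('xyz',a)).as_matrix()
def ray(c,u,v,z):
    d=rot(c["attitude"])@np.linalg.solve(c["K"],[u,v,1]); p=np.array(c["position"],float)
    return p+d*(z-p[2])/d[2]
def proj(c,P):
    q=rot(c["attitude"]).T@(np.array(P,float)-c["position"]); q=c["K"]@q; return q[:2]/q[2]
E
python3 - <<'E'
from h import *
print(get_obs())
for n in("top","side"):
    c=capture(n); print(n,c["K"],c["position"],c["attitude"]); cv2.imwrite(f"pics/{n}0.png",c["image"][:,:,::-1])
    hsv=cv2.cvtColor(c["image"],cv2.COLOR_RGB2HSV); m=(((hsv[...,0]<8)|(hsv[...,0]>172))&(hsv[...,1]>140)&(hsv[...,2]>60)).astype(np.uint8)
    _,_,st,ce=cv2.connectedComponentsWithStats(m)
    for s,e in zip(st[1:],ce[1:]):
        if s[4]>20: print(s,e,ray(c,*e,78),ray(c,*e,69))
E
```

```text
{'time': 0.0, 'joint_positions': array([-1.42199478e+00,  3.42716037e-01,  1.52499292e+00, -1.88191498e-05,
        1.27535024e+00, -1.46002141e-01]), 'dq': array([ 0.00051473, -0.00018111, -0.00164876, -0.00111456, -0.00032281,
       -0.00169561]), 'tau': array([ 1.41525859e-03, -4.31232297e+01, -2.44225538e+01,  7.18342862e-02,
        5.59650629e-02, -1.44923843e-04]), 'tool_pos': array([ 152.49726595, -501.96488409,  226.05681918]), 'tcp_rot': array([-1.70452825,  1.56932967,  1.73187359]), 'contact_force': array([ 0.01171844, -0.46107345,  0.41660802]), 'moment': array([-0.00348848, -0.04184566,  0.00344072]), 'grip_width': 91.47278527203505}
top [[447.55351743   0.         273.53767497]
 [  0.         447.55351743 203.37743045]
 [  0.           0.           1.        ]] [ 350.00218224  -30.12808184 1066.28894597] [-2.97040665  0.0189353  -1.59894917]
[289 171  13  14 137] [294.64233577 177.67153285] [578.82508372 -65.60992836  78.        ] [580.90889345 -65.93304907  69.        ]
side [[491.59414171   0.         279.9548366 ]
 [  0.         491.59414171 204.01631599]
 [  0.           0.           1.        ]] [163.35203658 867.03120815 711.23427754] [-2.16064364  0.01366985 -2.76297403]
[477 103  24  10 195] [488.44615385 107.46666667] [  97.4727091  -766.06364117   78.        ] [  96.53638274 -789.27440875   69.        ]
[261 184  12  12 120] [266.43333333 189.025     ] [576.08004469 -58.20850105  78.        ] [581.94604438 -71.35870103  69.        ]
[489 369  36  51 276] [507.11594203 392.79710145] [ 26.89081007 335.45989363  78.        ] [ 24.95132087 327.90480383  69.        ]
```

View pics/top0.png

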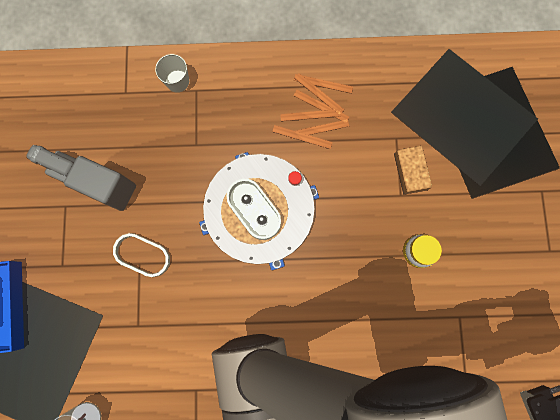

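View pics/side0.png

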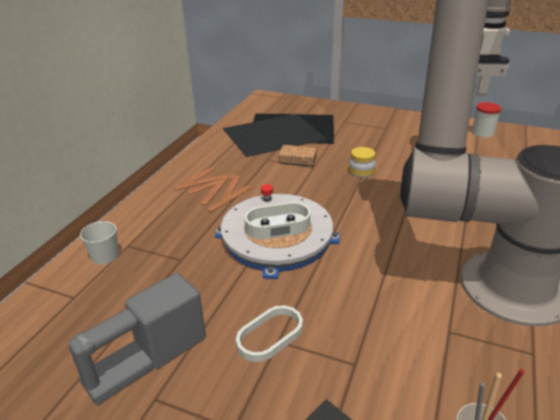

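The turntable is near top px (259,209), with the red knob at (295,178) in the top view and (266,189) in the side view. The bystanders are well clear of it. Next I'll fit the disc and work out the approach.

```bash
cat >> h.py <<'E'
def red(c):
    hsv=cv2.cvtColor(c["image"],cv2.COLOR_RGB2HSV); return (((hsv[...,0]<8)|(hsv[...,0]>172))&(hsv[...,1]>140)&(hsv[...,2]>60)).astype(np.uint8)
E
python3 - <<'E'
from h import *
import cv2
I={n:cv2.imread(f"pics/{n}0.png")[:,:,::-1] for n in("top","side")}
c=capture("top"); hsv=cv2.cvtColor(c["image"],cv2.COLOR_RGB2HSV)
m=((hsv[...,1]<40)&(hsv[...,2]>150)).astype(np.uint8); m[:, :195]=0;m[:,325:]=0;m[:145]=0;m[275:]=0
ct=max(cv2.findContours(m,0,1)[0],key=cv2.contourArea)
h=cv2.convexHull(ct)[:,0]; P=np.array([ray(c,*p,40)[:2] for p in h])
A=np.c_[2*P,np.ones(len(P))]; s=np.linalg.lstsq(A,(P**2).sum(1),rcond=None)[0]; r=np.sqrt(s[2]+s[0]**2+s[1]**2)
print("disc",s[:2],r)
# knob triangulation: centroid rays
s_=capture("side"); pts=[]
def L(c,uv):
    return np.array(c["position"]), rot(c["attitude"])@np.linalg.solve(c["K"],[*uv,1])
p1,d1=L(c,(294.64,177.67)); p2,d2=L(s_,(266.43,189.03))
t=np.linalg.lstsq(np.c_[d1,-d2],p2-p1,rcond=None)[0]; a=p1+d1*t[0];b=p2+d2*t[1];print("knob",a,b)
k=(a+b)[:2]/2; v=k-s[:2]; print(np.linalg.norm(v),np.degrees(np.arctan2(v[1],v[0])))
o=get_obs(); T=rot(o["tcp_rot"]); print(o["tool_pos"],T.round(4))
E
```

```text
disc [516.51342255  18.92039566] 132.4064925054417
knob [580.03204167 -65.79132704  72.80329863] [579.53705981 -65.93727857  72.69393066]
105.79074040509921 -53.26762250733851
[ 152.52785264 -502.09858319  226.30370598] [[-1.000e-04  2.905e-01 -9.569e-01]
 [ 9.000e-04 -9.569e-01 -2.905e-01]
 [-1.000e+00 -9.000e-04 -2.000e-04]]
```

>>> send_rows:
  moves:
    - [0,-24.5,-44.6,0]
    - [0,-24.5,-44.6,0]
    - [0,-24.5,-44.6,0]
    - [0,-24.5,-44.6,0]
    - [0,-24.5,-44.6,0]
    - [0,-24.5,-44.6,0]
    - [0,-24.5,-44.6,0]
    - [0,-24.5,-44.6,0]
  hand: 1

```text
time: 1.2
tool_pos: [438.0, -209.8, 226.7]
tcp_rot: [1.648, 1.571, -1.199]
contact_force: [0.9, -0.9, 0.0]
grip_width: 92.0
```

>>> send_rows:
  moves:
    - [0,-24.4,-44.6,0]
    - [0,-24.4,-44.6,0]
    - [0,-24.4,-44.6,0]
    - [0,-24.3,-44.6,0]
    - [0,0,0,-10]
    - [0,0,0,-10]
    - [0,0,0,-10]
    - [0,0,0,-10]

```text
time: 2.2
tool_pos: [579.3, -65.9, 226.4]
tcp_rot: [-1.081, 1.57, 3.06]
contact_force: [0.2, 0.7, -0.1]
grip_width: 91.8
```

>>> send_rows:
  moves:
    - [10,0,0,-10]
    - [10,0,0,-10]
    - [10,0,0,-10]
    - [10,0,0,-10]
    - [10,0,0,-10]
    - [10,0,0,-10]
    - [10,0,0,-10]
    - [0,0,0,0]

```text
time: 3.2
tool_pos: [578.8, -65.9, 155.8]
tcp_rot: [-2.427, 1.569, 2.928]
contact_force: [0.3, -0.2, 0.2]
grip_width: 91.8
```

```bash
cat >> h.py <<'E'
C=np.array([516.5,18.9]); K0=np.array([579.7,-65.8])
def st():
    o=get_obs(); T=rot(o["tcp_rot"]); p=np.array(o["tool_pos"]); v=p[:2]-C
    a=np.arctan2(v[1],v[0]); a0=np.arctan2(*(K0-C)[::-1])
    t=np.array([-np.sin(a),np.cos(a)]); f=np.array(o["contact_force"])
    print("t",round(o["time"],2),"p",p.round(2),"r",np.linalg.norm(v).round(2),"disc",round(a-a0,4),"yawerr(ccw deg)",np.degrees(np.arctan2(np.cross(t,T[:2,1]),t@T[:2,1])).round(2),"F",f.round(1),"Ftan",(f[:2]@t).round(2),"Frad",(f[:2]@v/np.linalg.norm(v)).round(2),"w",round(o["grip_width"],1),"ax",T[:,0].round(3),"q6",o["joint_positions"][5].round(2))
    return o,T
E
python3 - <<'E' 2>/dev/null
from h import *
o,T=st(); print(T.T@np.r_[K0-o["tool_pos"][:2],50-o["tool_pos"][2]])
for n in("top","side"):
    c=capture(n)
    u,v=proj(c,[*K0,70]).astype(int); im=c["image"][max(v-80,0):v+80,max(u-100,0):u+100,::-1]
    cv2.imwrite(f"pics/{n}1.png",cv2.resize(im,None,fx=3,fy=3))
a,b=cv2.imread("pics/top1.png"),cv2.imread("pics/side1.png")
cv2.imwrite("pics/both1.png",cv2.resize(np.hstack([a,b]),(800,320)))
E
```

```text
t 3.2 p [578.79 -65.9  155.76] r 105.22 disc -0.0075 yawerr(ccw deg) 0.5 F [ 0.3 -0.2  0.2] Ftan 0.15 Frad 0.33 w 91.8 ax [-0.002  0.    -1.   ] q6 -0.89
[105.75922761   0.940394     0.63900726]
```

View pics/both1.png

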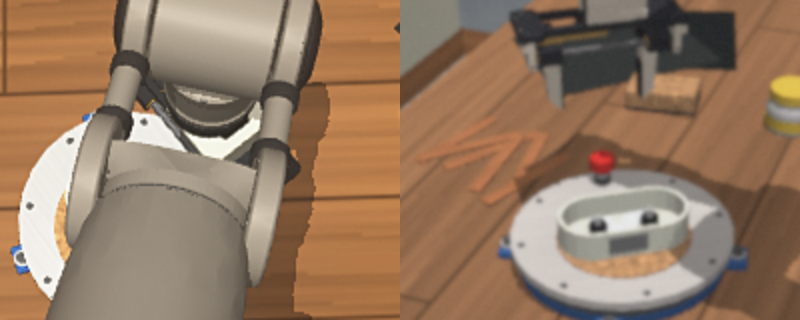

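The side view shows the open jaws straddling the red knob (600,160), with nothing in the way. I'll go down, then close part way to check centring.

>>> send_rows:
  moves:
    - [25,0.9,0.6,0]
    - [25,0,0,0]
    - [25,0,0,0]
    - [15,0,0,0]
    - [10,0,0,0]
    - [6,0,0,0]
    - [0,0,0,0]

```text
time: 4.18
tool_pos: [580.6, -66.0, 50.8]
tcp_rot: [0.238, 1.571, -0.69]
contact_force: [0.7, 0.9, 0.2]
grip_width: 91.9
```

>>> send_rows:
  moves:
    - [0,0,0,0]
    - [0,0,0,0]
    - [0,0,0,0]
    - [0,0,0,0]
    - [0,0,0,0]
  hand: 0.4

```text
time: 4.8
tool_pos: [580.5, -66.0, 50.7]
tcp_rot: [-0.581, 1.571, -1.508]
contact_force: [-0.8, 0.8, -0.6]
grip_width: 46.3
```

```bash
python3 -c "
from h import *
st()
c=capture('side');u,v=proj(c,[*K0,70]).astype(int);cv2.imwrite('pics/s2.png',cv2.resize(c['image'][v-40:v+30,u-45:u+45,::-1],None,fx=7,fy=7,interpolation=2))" 2>/dev/null
```

```text
t 4.8 p [580.46 -65.96  50.73] r 106.27 disc 0.0049 yawerr(ccw deg) -0.11 F [-0.8  0.8 -0.6] Ftan -0.17 Frad -1.14 w 46.3 ax [ 0. -0. -1.] q6 -0.89
```

View pics/s2.png

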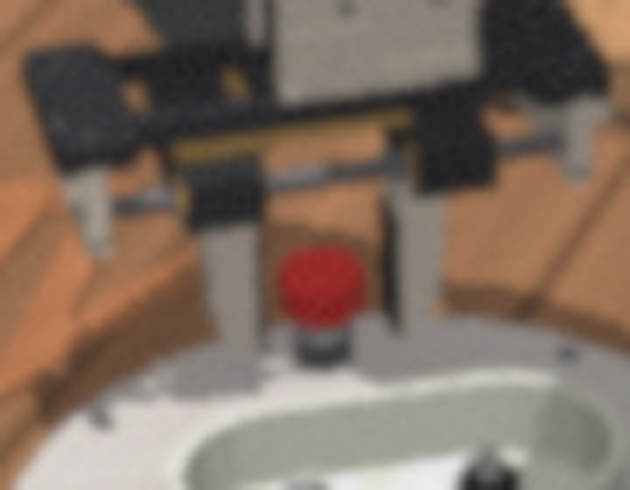

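The knob sits at px (322,285) between the fingers, with a gap of about 20–25 px on each side, so it is close to centred. The fingers are still closing.

>>> send_rows:
  moves:
    - [0,0,0,0]
    - [0,0,0,0]
  hand: 0.37

```text
time: 5.1
tool_pos: [580.5, -66.0, 50.7]
tcp_rot: [-0.339, 1.571, -1.266]
contact_force: [-0.4, -0.3, -0.2]
grip_width: 34.3
```

>>> send_rows:
  moves:
    - [0,0,0,0]
    - [0,0,0,0]
  hand: 0.35

```text
time: 5.35
tool_pos: [580.5, -66.0, 50.7]
tcp_rot: [-0.812, 1.571, -1.739]
contact_force: [0.2, 0.2, -0.6]
grip_width: 32.0
```

```bash
python3 -c "
from h import *
st()" 2>/dev/null
```

```text
t 5.35 p [580.47 -65.96  50.69] r 106.28 disc 0.0049 yawerr(ccw deg) -0.12 F [ 0.2  0.2 -0.6] Ftan 0.28 Frad -0.1 w 32.0 ax [-0. -0. -1.] q6 -0.89
```

No contact force at a 32 mm opening, so the jaws are centred within half a millimetre. Next I'll grip and lift.

>>> send_rows:
  moves:
    - [0,0,0,0]
    - [0,0,0,0]
    - [0,0,0,0]
  hand: 0.25

```text
time: 5.72
tool_pos: [580.6, -66.0, 50.7]
tcp_rot: [0.745, 1.571, -0.182]
contact_force: [1.3, 0.3, 0.3]
grip_width: 30.0
```

>>> send_rows:
  moves:
    - [-2.5,0,0,0]
    - [-2.5,0,0,0]
    - [-2.5,0,0,0]
    - [-2.5,0,0,0]
    - [-2,0,0,0]
    - [0,0,0,0]

```text
time: 6.48
tool_pos: [580.4, -66.0, 62.7]
tcp_rot: [-1.946, 1.571, -2.873]
contact_force: [3.4, -0.6, -10.5]
grip_width: 29.9
```

```bash
python3 -c "
from h import *
st()" 2>/dev/null
```

```text
t 6.47 p [580.35 -65.98  62.68] r 106.22 disc 0.0039 yawerr(ccw deg) -0.06 F [  3.4  -0.6 -10.5] Ftan 2.34 Frad 2.48 w 29.9 ax [-0. -0. -1.] q6 -0.89
```

Lifted, with the spring load as expected. Now the arc anticlockwise: tool +y is tangential, tool z is outward.

>>> send_rows:
  moves:
    - [0,3.66,-0.06,-2]
    - [0,6.41,-0.2,-3.5]
    - [0,6.41,-0.2,-3.5]
    - [0,0,0,0]

```text
time: 6.98
tool_pos: [593.3, -55.1, 62.6]
tcp_rot: [0.113, 1.57, -0.656]
contact_force: [3.6, -1.7, -10.1]
grip_width: 29.4
```

```bash
python3 -c "
from h import *
st()" 2>/dev/null
```

```text
t 6.97 p [593.34 -55.12  62.61] r 106.69 disc 0.163 yawerr(ccw deg) -0.12 F [  3.6  -1.7 -10.1] Ftan 1.25 Frad 3.82 w 29.4 ax [ 0.001 -0.001 -1.   ] q6 -1.02
```

>>> send_rows:
  moves:
    - [0,6.41,-0.25,-3.5]
    - [0,6.41,-0.25,-3.5]
    - [0,6.41,-0.25,-3.5]
    - [0,6.41,-0.25,-3.5]
    - [0,6.41,-0.25,-3.5]
    - [0,6.41,-0.25,-3.5]
    - [0,0,0,0]

```text
time: 7.85
tool_pos: [615.3, -23.6, 63.1]
tcp_rot: [0.013, 1.567, -0.389]
contact_force: [7.0, -2.7, -10.8]
grip_width: 29.5
```

>>> send_rows:
  moves:
    - [1.5,0,0,0]
    - [1.5,0,0,0]
    - [0,0,0,0]

```text
time: 8.22
tool_pos: [615.2, -23.7, 60.3]
tcp_rot: [0.067, 1.567, -0.336]
contact_force: [7.3, -3.0, -9.9]
grip_width: 29.8
```

```bash
python3 -c "
from h import *
st()" 2>/dev/null
```

```text
t 8.22 p [615.25 -23.73  60.25] r 107.56 disc 0.5222 yawerr(ccw deg) 0.23 F [ 7.3 -3.  -9.9] Ftan 0.18 Frad 7.86 w 29.8 ax [ 0.004 -0.001 -1.   ] q6 -1.33
```

>>> send_rows:
  moves:
    - [0,0,0,0]
    - [0,0,0,0]
    - [3,0,0,0]
    - [3,0,0,0]
    - [0,0,0,0]
  hand: 0.365

```text
time: 8.85
tool_pos: [613.5, -22.9, 53.4]
tcp_rot: [-2.835, 1.57, 3.045]
contact_force: [-0.0, 0.5, -0.0]
grip_width: 33.6
```

```bash
python3 -c "
from h import *
st()
c=capture('side');m=red(c);m[:150]=0;m[:,:220]=0;m[260:]=0;m[:,330:]=0
print(m.sum(),np.argwhere(m)[:,::-1].mean(0),[ray(c,*np.argwhere(m)[:,::-1].mean(0),z).round(1) for z in(72.7,81.7)])
p=get_obs()['tool_pos'];u,v=proj(c,[p[0],p[1],70]).astype(int);cv2.imwrite('pics/s3.png',cv2.resize(c['image'][v-40:v+30,u-45:u+45,::-1],None,fx=7,fy=7,interpolation=2))" 2>/dev/null
```

```text
t 8.85 p [613.45 -22.95  53.35] r 105.6 disc 0.5223 yawerr(ccw deg) 0.24 F [-0.   0.5 -0. ] Ftan 0.42 Frad -0.19 w 33.6 ax [-0.001  0.    -1.   ] q6 -1.33
85 [248.18823529 192.10588235] [array([615.6, -37.5,  72.7]), array([609.2, -24.7,  81.7])]
```

View pics/s3.png

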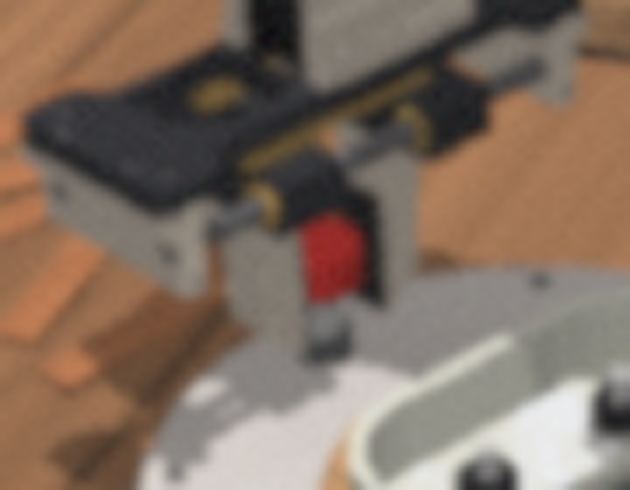

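The knob (335,260) is between the slightly opened fingers, riding on the plate. The earlier radial pull shows an arm stiffness of about 4 N/mm, so short pushes are safe. Next I'll take up the slack and start searching.

>>> send_rows:
  moves:
    - [0,1.1,0,-0.6]
    - [0,1.1,0,-0.6]
    - [0,1.1,0,-0.6]
    - [0,1.1,0,-0.6]
    - [0,0.8,0,-0.4]

```text
time: 9.52
tool_pos: [615.6, -18.6, 53.6]
tcp_rot: [-1.816, 1.57, -2.17]
contact_force: [-2.1, -4.3, -0.8]
grip_width: 33.5
```

```bash
python3 -c "
from h import *
st()" 2>/dev/null
```

```text
t 9.53 p [615.55 -18.59  53.59] r 105.91 disc 0.568 yawerr(ccw deg) 0.44 F [-2.1 -4.3 -0.8] Ftan -4.75 Frad -0.5 w 33.5 ax [-0.    -0.001 -1.   ] q6 -1.37
```

>>> send_rows:
  moves:
    - [0,0.55,0,-0.3]
    - [0,0.55,0,-0.3]
    - [0,0.55,0,-0.3]
    - [0,0.55,0,-0.3]
    - [0,0.55,-0.1,-0.3]

```text
time: 10.15
tool_pos: [616.8, -15.4, 53.7]
tcp_rot: [0.427, 1.57, 0.1]
contact_force: [-0.8, -3.8, -0.3]
grip_width: 33.2
```

>>> send_rows:
  moves:
    - [0,0.6,0,-0.3]
    - [0,0.6,0,-0.3]
    - [0,0.6,0,-0.3]
    - [0,0.6,0,-0.3]
    - [0,0.6,-0.1,-0.3]

```text
time: 10.78
tool_pos: [617.5, -12.7, 53.8]
tcp_rot: [-0.199, 1.57, -0.501]
contact_force: [0.5, -2.6, -1.6]
grip_width: 33.8
```

>>> send_rows:
  moves:
    - [0,0.6,0,-0.3]
    - [0,0.6,0,-0.3]
    - [0,0.6,0,-0.3]
    - [0,0.6,0,-0.3]
    - [0,0.6,-0.1,-0.3]

```text
time: 11.4
tool_pos: [618.2, -9.8, 53.8]
tcp_rot: [-0.234, 1.571, -0.51]
contact_force: [1.3, -4.6, -0.1]
grip_width: 33.1
```

>>> send_rows:
  moves:
    - [0,0.6,0,-0.3]
    - [0,0.6,0,-0.3]
    - [0,0.6,0,-0.3]
    - [0,0.6,0,-0.3]
    - [0,0.6,-0.1,-0.3]

```text
time: 12.02
tool_pos: [618.8, -6.7, 53.7]
tcp_rot: [2.643, 1.571, 2.393]
contact_force: [1.3, -1.8, 0.3]
grip_width: 33.1
```

>>> send_rows:
  moves:
    - [0,0.6,0,-0.3]
    - [0,0.6,0,-0.3]
    - [0,0.6,0,-0.3]
    - [0,0.6,0,-0.3]
    - [0,0.6,-0.1,-0.3]

```text
time: 12.65
tool_pos: [619.4, -3.7, 53.7]
tcp_rot: [2.011, 1.571, 1.788]
contact_force: [0.2, -0.7, -0.3]
grip_width: 33.1
```

```bash
python3 -c "
from h import *
st()" 2>/dev/null
```

```text
t 12.65 p [619.43  -3.72  53.72] r 105.39 disc 0.7135 yawerr(ccw deg) -0.39 F [ 0.2 -0.7 -0.3] Ftan -0.67 Frad 0.32 w 33.1 ax [-0.  0. -1.] q6 -1.48
```

>>> send_rows:
  moves:
    - [0,0.6,0,-0.3]
    - [0,0.6,0,-0.3]
    - [0,0.6,0,-0.3]
    - [0,0.6,0,-0.3]
    - [0,0.6,-0.1,-0.3]

```text
time: 13.28
tool_pos: [620.0, -1.3, 53.7]
tcp_rot: [-1.44, 1.57, -1.637]
contact_force: [-0.6, -2.1, 0.0]
grip_width: 33.5
```

>>> send_rows:
  moves:
    - [0,0.6,0,-0.3]
    - [0,0.6,0,-0.3]
    - [0,0.6,0,-0.3]
    - [0,0.6,0,-0.3]
    - [0,0.6,-0.1,-0.3]

```text
time: 13.9
tool_pos: [620.1, 0.5, 53.7]
tcp_rot: [-1.749, 1.568, -1.92]
contact_force: [-1.9, -9.0, 0.5]
grip_width: 33.4
```

```bash
cat >> h.py <<'E'
def look(name):
    o,T=st(); c=capture('side'); p=o['tool_pos']
    m=red(c);u,v=proj(c,[p[0],p[1],75]).astype(int); w=np.zeros_like(m); w[v-22:v+22,u-22:u+22]=1; m*=w
    a=np.argwhere(m)[:,::-1]; print("red",len(a),"rows",a[:,1].min(),a[:,1].max(),"mean",a.mean(0),"pred home",proj(c,[p[0],p[1],72.7]).round(1),"pred up",proj(c,[p[0],p[1],81.7]).round(1))
    cv2.imwrite(f'pics/{name}.png',cv2.resize(c['image'][v-40:v+30,u-45:u+45,::-1],None,fx=7,fy=7,interpolation=2))
E
python3 -c "
from h import *
look('s4')" 2>/dev/null
```

```text
t 13.9 p [6.2013e+02 5.2000e-01 5.3670e+01] r 105.25 disc 0.7542 yawerr(ccw deg) 0.27 F [-1.9 -9.   0.5] Ftan -9.14 Frad -0.3 w 33.4 ax [-0.001 -0.002 -1.   ] q6 -1.52
red 68 rows 194 205 mean [242.63235294 198.97058824] pred home [239.7 199.8] pred up [239.5 196.6]
```

View pics/s4.png

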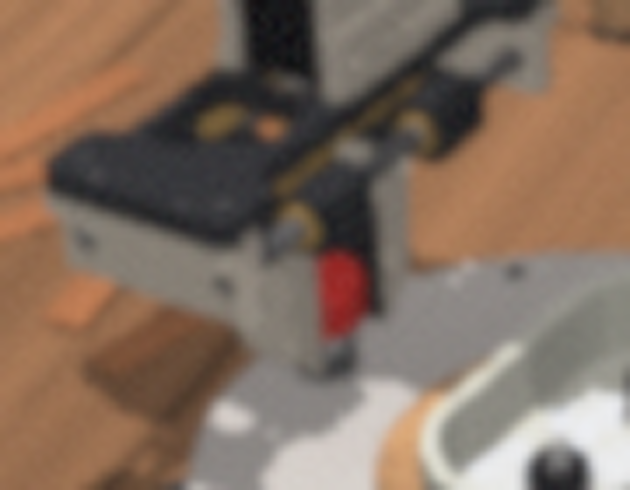

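The force has jumped to 9 N and the motion is blocked. The knob (345,295) sits visibly lower, with less sleeve showing below it. Easing off now.

>>> send_rows:
  moves:
    - [0,-1.2,0,0]
    - [0,-1.2,0,0]
    - [0,-0.6,0,0]
    - [0,0,0,0]
    - [0,0,0,0]

```text
time: 14.58
tool_pos: [620.0, -0.7, 53.7]
tcp_rot: [0.879, 1.571, 0.708]
contact_force: [-0.1, 0.3, -0.0]
grip_width: 33.8
```

```bash
python3 -c "
from h import *
look('s5')" 2>/dev/null
```

```text
t 14.57 p [619.98  -0.7   53.71] r 105.32 disc 0.7425 yawerr(ccw deg) 0.93 F [-0.1  0.3 -0. ] Ftan 0.27 Frad -0.12 w 33.8 ax [ 0.  0. -1.] q6 -1.52
red 63 rows 194 204 mean [242.79365079 198.63492063] pred home [240.  199.5] pred up [239.8 196.4]
```

The load is gone. I'll open, rise and check the knob's height from the side view.

>>> send_rows:
  moves:
    - [0,0,0,0]
    - [0,0,0,0]
    - [0,0,0,0]
    - [0,0,0,0]
    - [0,0,0,0]
    - [0,0,0,0]
  hand: 1

```text
time: 15.38
tool_pos: [619.9, -1.0, 53.7]
tcp_rot: [-1.231, 1.571, -1.402]
contact_force: [0.0, 0.5, 0.4]
grip_width: 88.4
```

>>> send_rows:
  moves:
    - [-10,0,0,0]
    - [-20,0,0,0]
    - [-30,0,0,0]
    - [-30,0,0,0]
    - [-10,0,0,0]
    - [0,0,0,0]

```text
time: 16.12
tool_pos: [620.1, -1.0, 154.1]
tcp_rot: [-0.046, 1.57, -0.217]
contact_force: [0.3, -0.5, -1.0]
grip_width: 91.7
```

```bash
cat > k.py <<'E'
from h import *
from scipy.optimize import least_squares
look('s6')
c=capture('side'); m=red(c); m[:160]=0; m[:,:215]=0; m[230:]=0; m[:,290:]=0
a=np.argwhere(m)[:,::-1]; uv=a.mean(0)
for cc in ([516.5,18.9],[518.0,18.9],[516.5,17.5]):
    cc=np.array(cc)
    f=lambda x: proj(c,[cc[0]+105*np.cos(x[0]),cc[1]+105*np.sin(x[0]),x[1]*100])-uv
    s=least_squares(f,[-.2,.75]).x; print(len(a),uv,"ang",s[0],"disc",s[0]-np.arctan2(-65.8-cc[1],579.7-cc[0]),"z(72.7 home,81.7 up)",s[1]*100)
    f2=lambda x: proj(c,[cc[0]+105*np.cos(x[0]),cc[1]+105*np.sin(x[0]),x[1]*100])-np.array([266.43,189.03])
    print("  ref start",least_squares(f2,[-.9,.75]).x)
E
python3 k.py 2>/dev/null
```

```text
t 16.12 p [620.07  -0.98 154.15] r 105.46 disc 0.7401 yawerr(ccw deg) 1.06 F [ 0.3 -0.5 -1. ] Ftan -0.46 Frad 0.4 w 91.7 ax [ 0.001 -0.    -1.   ] q6 -1.52
red 134 rows 193 205 mean [239.17910448 199.1641791 ] pred home [240.  199.5] pred up [239.8 196.3]
133 [239.22556391 199.18045113] ang -0.15608060473620608 disc 0.7736748656823261 z(72.7 home,81.7 up) 75.7020670226589
  ref start [-0.93029535  0.73137878]
133 [239.22556391 199.18045113] ang -0.1768779371518632 disc 0.7643503360336028 z(72.7 home,81.7 up) 74.11885579387958
  ref start [-0.94364715  0.72569629]
133 [239.22556391 199.18045113] ang -0.14560641889271445 disc 0.7761418016789092 z(72.7 home,81.7 up) 75.47217208513396
  ref start [-0.92472467  0.72419821]
```

View pics/s6.png

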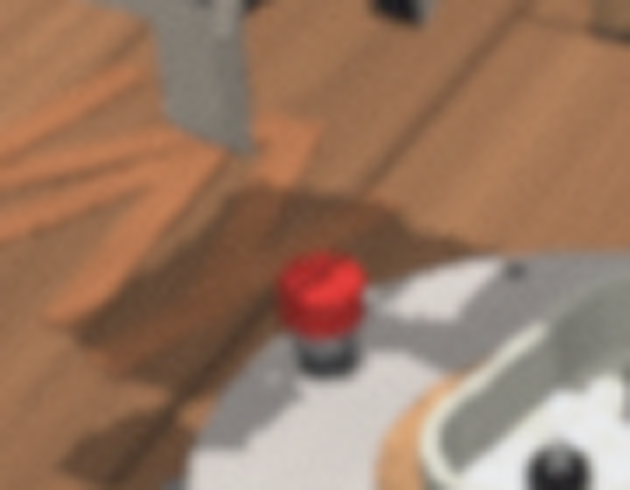

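The knob (322,295) is now unobstructed and fits z ≈ 74–75.7, where home is 73 and riding is 82. That means it is home, or possibly 1–2 mm short. I'll settle it by touching the knob top with the shut fingertips; it should be at 78 mm when home.

>>> send_rows:
  moves:
    - [0,2.5,0,0]
    - [10,0,0,0]
    - [20,0,0,0]
    - [20,0,0,0]
    - [12,0,0,0]
    - [5,0,0,0]
    - [2,0,0,0]
    - [0,0,0,0]
  hand: 0

```text
time: 17.23
tool_pos: [620.7, 1.4, 85.2]
tcp_rot: [-0.042, 1.57, -0.213]
contact_force: [0.2, 0.0, -0.2]
grip_width: 16.4
```

>>> send_rows:
  moves:
    - [1,0,0,0]
    - [1,0,0,0]
    - [0,0,0,0]

```text
time: 17.6
tool_pos: [620.4, 1.5, 82.8]
tcp_rot: [-0.678, 1.571, -0.849]
contact_force: [-0.9, -0.4, 0.1]
grip_width: 0.2
```

>>> send_rows:
  moves:
    - [1,0,0,0]
    - [1,0,0,0]
    - [0,0,0,0]

```text
time: 17.98
tool_pos: [620.3, 1.5, 80.6]
tcp_rot: [-2.639, 1.571, -2.81]
contact_force: [0.1, -0.6, 0.9]
grip_width: 0.7
```

>>> send_rows:
  moves:
    - [0.6,0,0,0]
    - [0.6,0,0,0]
    - [0,0,0,0]

```text
time: 18.35
tool_pos: [620.3, 1.5, 79.4]
tcp_rot: [-2.113, 1.571, -2.284]
contact_force: [0.1, 0.1, -0.8]
grip_width: 0.6
```

>>> send_rows:
  moves:
    - [0.6,0,0,0]
    - [0.6,0,0,0]
    - [0,0,0,0]

```text
time: 18.73
tool_pos: [620.4, 1.5, 78.3]
tcp_rot: [-0.908, 1.571, -1.079]
contact_force: [1.4, -0.4, -0.3]
grip_width: 0.6
```

>>> send_rows:
  moves:
    - [0.6,0,0,0]
    - [0.6,0,0,0]
    - [0,0,0,0]

```text
time: 19.1
tool_pos: [620.5, 1.5, 78.2]
tcp_rot: [-0.149, 1.57, -0.32]
contact_force: [-3.0, -0.4, 7.4]
grip_width: 0.5
```

The tips meet firm resistance at 78.2 mm, so the pin is fully home. Withdrawing.

>>> send_rows:
  moves:
    - [-5,0,0,0]
    - [-20,0,0,0]
    - [-40,0,0,0]
    - [-50,0,0,0]
    - [-30,0,0,0]
    - [0,0,0,0]
    - [0,0,0,0]

```text
time: 19.98
tool_pos: [619.8, 1.5, 220.8]
tcp_rot: [-3.055, 1.569, 3.057]
contact_force: [-0.4, 0.3, 0.1]
grip_width: 0.4
```

```bash
python3 -c "
from h import *
st();c=capture('side');cv2.imwrite('pics/end.png',c['image'][:,:,::-1])" 2>/dev/null
```

```text
t 19.98 p [619.76   1.54 220.8 ] r 104.71 disc 0.7632 yawerr(ccw deg) -0.27 F [-0.4  0.3  0.1] Ftan 0.26 Frad -0.41 w 0.4 ax [-0.002  0.    -1.   ] q6 -1.52
```

View pics/end.png

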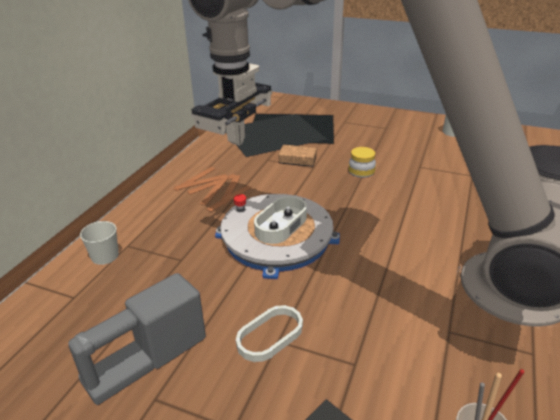

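The shell is turned, the knob (240,202) is free, the arm is clear and the bystanders are where they were.

```bash
python3 -c "
from plant import close_job; print(close_job())"
```

```text
the job is handed in; nothing more can be done
None
```

The white shell is at its next station, with the pin home in the first hole after the start. I lifted the knob about 12 mm and swung the disc anticlockwise to about 0.52 rad. There I let the pin down on the plate and opened the fingers slightly so the knob could sink. Then I nudged it round in steps of about 0.6 mm until it was blocked at about 0.76 rad, eased off, let go and withdrew.

**Hole:** 0.76 rad is inside the 0.63–1.08 range given for the next hole. The one after would be at about 1.35 rad.

**Side load:** the highest reading was 9 N as the pin caught, read at the end of each short move. The limit is 25 N.

**Pin depth, where two checks disagreed:**
- The side camera put the knob 1–2.5 mm above its home height.
- Touching the knob top with the shut fingertips met firm resistance (7 N) at 78.2 mm, against 78 mm when home. I trusted the touch, so the pin is fully home.

**Not checked:** I did not push the disc back to confirm the pin blocks it clockwise too.

**At hand-in:** the last side picture showed the bystanders in their original places and the arm clear of everything. The clock stood at about 20 s of the 54 s allowed.

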